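Roll a filling cartridge home with its neck up and snap the keeper over it

ROBOT

A 6-joint arm with a two-finger parallel gripper is mounted at the origin on a cart in front of the work surface, level with it; the furniture and walls round the work are solid. World frame = base frame: x ahead of the robot, y to its left, z up, the work surface at z = 0. Lengths are in m, angles in rad, forces in N, time in s.
With the tool pointing down it reaches from about 0.425 to 0.925 m from the base axis. Payload 12.5 kg.
Tool frame: the origin (TCP) lies at the very end of the fingers, on their centre line; the grasp point (between the pads) lies 19 mm behind it (bot.tcp_to_grasp is the z of the grasp point in the tool frame, in m); z points along the fingers, y is the line along which they close (so a half turn about z gives the same grasp; the last joint's range is limited). The gripper opens to 85 mm and grips with 20 to 120 N. Pads are 22 mm wide; open, the fingers measure 114 mm over their backs; the gripper's body (76 mm by 85 mm) begins 54 mm behind the grasp point. The pads swing forward as they close: fully open they stand 13 mm farther back than shut.
Start: joints at [1.181, 0.491, 1.559, -0, 1.092, -0.106], TCP at [0.175, 0.6, 0.231] pointing down, gripper open.
Joint ranges: [-3.1, 3.1], [-0.84, 2.19], [0.05, 2.79], [-1.13, 4.28], [0.06, 2.93], [-2.69, 2.69]. Speed limits (rad/s): [2.22, 2.22, 2.79, 3.14, 3.14, 3.14].

INTERFACE

Orientations are given as a rotation vector (axis times angle).
In Python, from rig import readout, camera, calibration, order, find_in, bot gives the robot as it stands.
- The arm moves only by the tool drive_tool, never from a script. Its argument "plan" is a list of rows, each an object of numbers: "tx", "ty", "tz": the shift along the tool's x, y, z in m; "twist": the turn about the tool's z in degrees. A call has 1 to 8 rows; each row is the pose to reach, as a shift and turn from the pose commanded when the call began, along the tool's axes at that moment; what a row does not reach only later rows make up. A row lasts 1/10 s, in which the tool goes at most 50 mm and 8.59 degrees, less where a joint would pass 70% of its speed; a pose out of reach is approached as far as the arm can. A call with a gripper value outside its range is refused whole. "grip" is the opening, from 0 (shut) to 1 (fully open), set as the call begins (left out, the last holds). The fingers move at their own pace and stop on an object; the grip force is fixed at half the most. Time passes only in rows, so rows that repeat a pose let the fingers close. It gives the time, the measured TCP pose, the force, the opening and the grip force at its end, in the units of the state.
- readout.read_state(): the state, without advancing time (a new reading comes with each control period).
- camera(name): name is "side" or "top"; returns (picture, depth): 400x640x3 uint8, blue, green, red; 400x640 float32, m along the optical axis (not along the pixel's ray), 0 where there is no reading.
- calibration(name): a dict with "vertical_fov" (degrees; the focal length in pixels is half the picture's height over the tangent of half this angle, whatever the lens; pixels are square), "cx", "cy" (the principal point, pixels), "dist" ([k1, k2, p1, p2, k3] as OpenCV has them; the pictures are not rectified), "world_from_camera" (4x4, takes a point from camera to world coordinates). Camera axes: x right, y down, z forward; pixel columns grow to the right and rows downward; lengths in m; the calibration is good to about 2 mm. A picture is of the moment at which its call begins. calibration takes no time and is no camera call.
- order.job_done(): hands the job in; it is judged then, once.
Trained networks look in the newest picture that a camera, given by its name, has taken for a name from the list of things; names that differ only in an ending like _2 or _b are one class to them, and where a whole thing is asked for, a point or a joint stands for the part that bears it (a point fixed in the world has none). Each returns a list of dicts, best first, with "confidence" (0 to 1); they miss things now and then, are a little off and sometimes report something else, mostly with a low value. They report only what shows in the picture. A call takes as long as a camera call. They do not tell look-alikes from the thing itself.
- find_in(camera, name): "extent" ([centre column, centre row, width, height] in pixels, round what is visible of it).
The state is a dict: "clock": time; "joint_positions": joint angles; "joint_velocities": joint speeds; "joint_torque": joint torques, N m; "ee_pos": TCP position; "eef_rot": TCP orientation; "force": force on the tool from outside, world axes, zero at the start; "torque": the same for the moment, N m; "gripper_width": finger opening in m; "grasp_force": force on a finger pad.
Only numpy, scipy, OpenCV 4.12 (cv2) and the standard library are available. Lean on these libraries where they do the work, as an engineer would, in place of code of your own. Each camera call takes 0.05 s, during which the arm holds its last target. There are 200 camera calls.

TASK

Get the cartridge ready for filling: bring it along its bed, never lifting it off, until both end rings rest against the stops with its filling neck pointing straight up. Rolled straight home from where it lies it would arrive with the neck the wrong way, so it has to be dragged along without turning for part of the way and rolled for the rest. Only then tip the spring keeper flap over so that it snaps fully shut over the cartridge, let go of everything, and leave the flask, vial and pot beside the bed where they are.

Things in the scene. Friction and masses are not known exactly. Their poses are not given: they have to be found in the camera images.
- cartridge_center (a point): Centre, on the axis, of the cartridge: a loose aluminium tube 110 mm long, 24 mm thick, about 0.18 kg, lying across the bed. A black rubber ring 36 mm across, 12 mm wide, is on each end; only the rings touch the bed, so it rolls on an 18 mm radius. Its z runs along the tube; its x points out through the filling neck, so straight up when the neck is up. Tube bare from -36 to +20 mm in z.
- cartridge_neck (a point): Mouth of the cartridge's filling neck, a stub 10 mm across whose mouth is 17 mm from the axis, 28 mm from the centre along z. It starts towards the robot or partly underneath. Rolling s mm towards the stops turns the neck over towards the stops by s/18 rad. The cartridge rolls when pushed on the tube from behind at axis height, stays where left, and slides unturned when gripped and dragged.
- stop_seat (a point): The cartridge's centre when both rings touch the stops: 18 mm above the bed's floor, 26 mm above the table, fixed to the flat, immovable bed. x points along the bed towards the stops, y along the cartridge's final axis, z up. The two stops (26 mm high) face x = +18 mm at y = +-28 to 58 mm; between them a crossbar 14 mm high faces x = +26 mm.
- bed_front (a point): Middle of the front fence (robot's end) of the grey bed, at its top, 12 mm above the bed's floor and 182 mm before the seat; the fence is 6 mm thick. Aluminium side rails, also 12 mm high, run along both sides with their inner faces 58 mm from the middle line. Axes as the seat's. The cartridge starts 55 to 125 mm short of the seat, across the bed.
- keeper_hinge (a point): Middle of the keeper flap's hinge, fixed to the bed 30 mm beyond the seat in the seat's x, 20 mm above it (46 mm above the table); hinge axis parallel to the seat's y. Two steel ears beside it reach 50 mm above the table, from 25 to 44 mm beyond the seat, 45 mm over their outsides; a small spring strut stands beside the left one.
- keeper_edge (a point): Middle of the keeper's free edge: a steel plate 24 mm wide reaching 50 mm from the hinge, with a 20 mm lip at right angles at that edge. Open, it leans away from the robot about 54 degrees above level, lip up, the edge about 29 mm beyond and 40 mm above the hinge. Shut, it lies level over the tube, lip hanging before the tube; it shuts only if the cartridge is at the seat.
- keeper (a joint): Keeper angle in rad: 0 fully shut, 2.2 fully open (leaning back). An over-centre spring drives it to the nearer end; the snap point is near 1.1 (27 degrees past upright, towards the cartridge). About 1 N at the free edge moves it. It can be pushed over from behind, from the far side towards the robot.
- flask_center (a point): Centre, half-way up, of a small aluminium flask, 41 mm across and 106 mm tall, standing to the left of the bed. Leave alone.
- vial_center (a point): Centre, half-way up, of a vial with white cap, 45 mm across and 68 mm tall, standing to the right of the bed near its front. Leave alone.
- pot_center (a point): Centre, half-way up, of a little pot with black lid, 33 mm across and 34 mm tall, standing to the right of the bed near the stops. Leave alone.
Things that resemble listed ones, but are neither listed nor needed, are in the scene too. Leave any red look-alike of the part that bears cartridge_center alone.

How it is judged:
By the outcome, as a careful person would: the job done as asked, in the order asked, and still so for the second after the job is handed in, with the robot touching nothing.
It also fails if it takes over 51 s, if anything falls off the work surface, if the arm or the gripper's body presses on something with over 40 N, if the wrist force passes 120 N, or if a joint passes its speed limit or range.

## Working session

There is one attempt and no reset: what is moved stays moved. The work goes in short steps, Python scripts to look and compute and a tool call to move; the robot and the scene stay as the last step left them, time stands still between calls to the robot, and variables do not carry over. Pictures are saved under pics/ and viewed, at most 10 in all, crops included, and the job is handed in when it is done.

Besides the shell and the picture viewer there is one more tool, called after "Request:" as name(argument=value, ...), one argument or row to a line, values as JSON. drive_tool: Moves the arm, as the interface text tells. Its arguments: {"type":"object","properties":{"plan":{"type":"array","items":{"type":"object","properties":{"tx":{"type":"number"},"ty":{"type":"number"},"tz":{"type":"number"},"twist":{"type":"number"}}}},"grip":{"type":"number"}},"required":["plan"]}

```bash
mkdir -p pics; cat > h.py <<'E'
import numpy as np, cv2
from rig import readout, camera, calibration, order, find_in, bot
def K(n):
    c=calibration(n); f=200/np.tan(np.radians(c["vertical_fov"])/2)
    return np.array([[f,0,c["cx"]],[0,f,c["cy"]],[0,0,1.]]),np.array(c["dist"],float),np.array(c["world_from_camera"])
def rays(n,uv):
    k,d,T=K(n); p=cv2.undistortPoints(np.array(uv,float).reshape(-1,1,2),k,d).reshape(-1,2)
    return np.c_[p,np.ones(len(p))]@T[:3,:3].T, T[:3,3]
def atz(n,uv,z):
    r,o=rays(n,uv); return o+r*((z-o[2])/r[:,2])[:,None]
def atd(n,uv,dep):
    r,o=rays(n,uv); d=np.array([dep[int(round(v)),int(round(u))] for u,v in uv]); return o+r*d[:,None]
def proj(n,P):
    k,d,T=K(n); Ti=np.linalg.inv(T); return cv2.projectPoints(np.array(P,float).reshape(-1,1,3),cv2.Rodrigues(Ti[:3,:3])[0],Ti[:3,3],k,d)[0].reshape(-1,2)
E
python3 - <<'E'
from h import *
np.set_printoptions(precision=4,suppress=True)
for n in("top","side"):
    im,d=camera(n); cv2.imwrite(f"pics/{n}0.png",im); np.save(f"{n}0.npy",d); print(n,K(n)[2])
    for t in("cartridge_center","cartridge_neck","keeper_edge","keeper_hinge","flask_center","vial_center","pot_center"):
        print(t,[(np.round(x["extent"]),round(x["confidence"],2)) for x in find_in(n,t)[:3]])
print(readout.read_state(),bot.tcp_to_grasp)
E
```

```text
top [[-0.0187 -0.9926  0.1198  0.3965]
 [-0.9997  0.0166 -0.0178  0.0814]
 [ 0.0157 -0.1201 -0.9926  1.0574]
 [ 0.      0.      0.      1.    ]]
cartridge_center [(array([288., 195.,  46.,  16.]), 0.87), (array([213., 227.,  51.,  33.]), 0.85), (array([393., 272.,  33.,  49.]), 0.71)]
cartridge_neck [(array([287., 196.,  49.,  20.]), 0.92), (array([401., 159.,  46.,  21.]), 0.72), (array([394., 270.,  33.,  45.]), 0.59)]
keeper_edge [(array([289., 150.,  15.,  19.]), 0.59), (array([229., 172.,  19.,  24.]), 0.41)]
keeper_hinge [(array([288., 195.,  63., 108.]), 0.57)]
flask_center [(array([228., 172.,  21.,  24.]), 0.59)]
vial_center [(array([347., 230.,  20.,  19.]), 0.52)]
pot_center [(array([348., 160.,  10.,  10.]), 0.6)]
side [[ 0.9999 -0.003  -0.0162  0.521 ]
 [ 0.0124 -0.515   0.8571 -0.7957]
 [-0.0109 -0.8572 -0.5149  0.5731]
 [ 0.      0.      0.      1.    ]]
cartridge_center [(array([332., 194.,  16.,  35.]), 0.85), (array([382., 277.,  26.,  56.]), 0.77), (array([306., 164.,  31.,  32.]), 0.72)]
cartridge_neck [(array([308., 164.,  28.,  32.]), 0.91), (array([379., 277., 
[... 222 characters left out ...]
), (array([334., 198., 114.,  56.]), 0.53)]
vial_center [(array([290., 226.,  22.,  34.]), 0.78), (array([334., 195.,  18.,  35.]), 0.36)]
pot_center [(array([376., 235.,  16.,  22.]), 0.86)]
{'clock': 0.8, 'joint_positions': array([ 1.1814,  0.4909,  1.5589,  0.    ,  1.0917, -0.1056]), 'joint_velocities': array([-0.0002, -0.0008, -0.0014, -0.0002, -0.0019, -0.0015]), 'joint_torque': array([ -0.0006, -61.823 , -26.1843,  -0.0002,   0.0004,  -0.    ]), 'ee_pos': array([0.175 , 0.6   , 0.2313]), 'eef_rot': array([0.4444, 3.11  , 0.0002]), 'force': array([ 0.7654, -0.0731,  0.0116]), 'torque': array([-0.0342, -0.0053,  0.0209]), 'grasp_force': 0.0, 'gripper_width': 0.08513718348261964} -0.0187
```

```bash
python3 - <<'E'
import cv2,numpy as np
a=cv2.imread("pics/top0.png")[120:270,200:400]; b=cv2.imread("pics/side0.png")[130:280,240:440]
cv2.imwrite("pics/c0.png",cv2.resize(a,None,fx=4,fy=4,interpolation=cv2.INTER_CUBIC));cv2.imwrite("pics/c1.png",cv2.resize(b,None,fx=4,fy=4,interpolation=cv2.INTER_CUBIC))
E
```

```text
(no output)
```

View pics/c0.png

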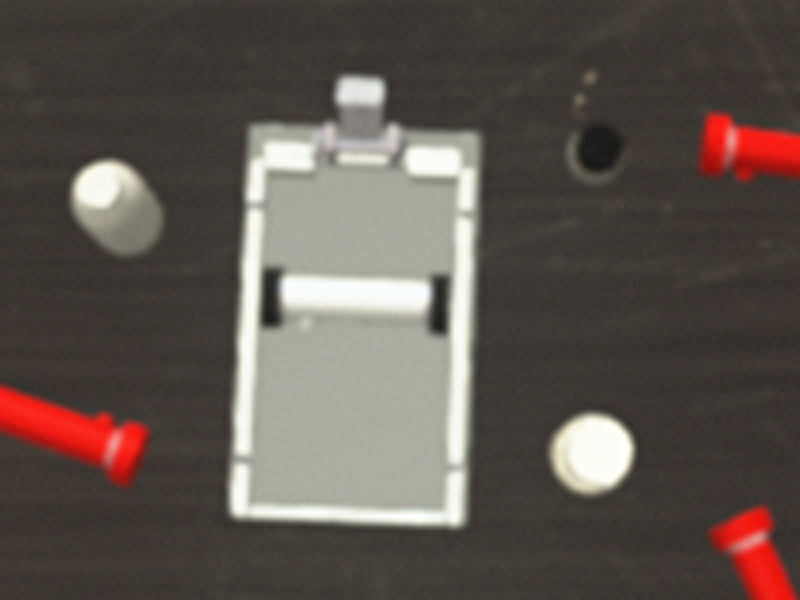

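View pics/c1.png

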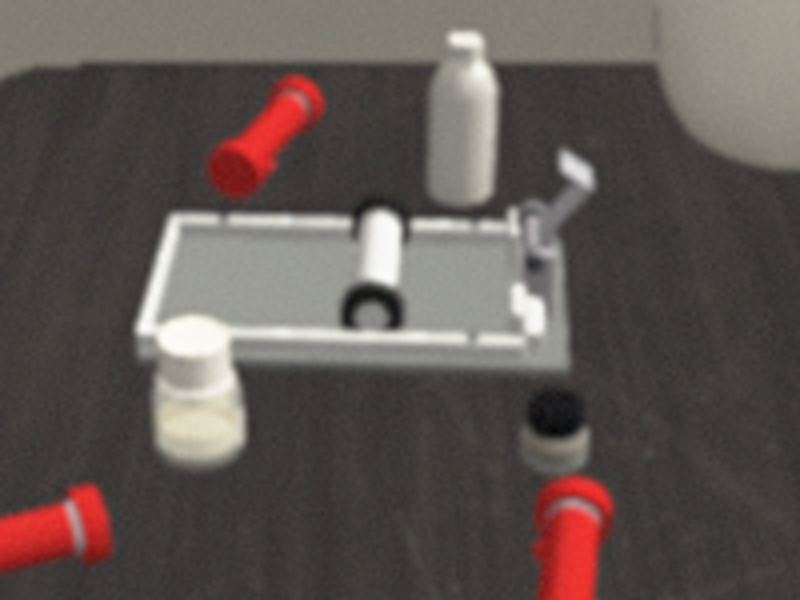

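The top view (4x crop, offset 200,120) shows the bed with its fence at the bottom and the stops at crop row ~170. The keeper is open at (360,95), and the cartridge axis lies at row ~297 with the neck on the left near (307,322), pointing at the robot. The side view agrees. The three red tubes are decoys.

```bash
python3 - <<'E'
from h import *
np.set_printoptions(precision=4,suppress=True)
d=np.load("top0.npy")
def c(l): return [((x+.5)/4-.5+200,(y+.5)/4-.5+120) for x,y in l]
def s(l): return [((x+.5)/4-.5+240,(y+.5)/4-.5+130) for x,y in l]
print("fence mid line",atz("top",c([(240,512),(456,519)]),.02))
print("rail inner L,R",atz("top",c([(262,200),(250,480),(457,205),(449,480)]),.02))
print("stop tops lower edge",atz("top",c([(290,170),(435,175)]),.034))
print("ring L,R ctr",atz("top",c([(272,297),(440,304)]),.040), "tube",atz("top",c([(355,297)]),.036))
print("neck",atz("top",c([(307,322)]),.024))
print("keeper edge",atd("top",c([(360,95)]),d), "ears",atz("top",c([(325,140),(395,142)]),.05))
print("side ring near c",atz("side",s([(372,308)]),.026), "hinge",atz("side",s([(536,225)]),.046))
# depth map points
v,u=np.mgrid[185:206,262:316]; P=atd("top",np.c_[u.ravel(),v.ravel()],d).reshape(*u.shape,3)
np.set_printoptions(precision=0,suppress=True,linewidth=250)
print(P[:,::2,2]*1000); print(P[:,20,0]*1000)
E
```

```text
fence mid line [[0.4099 0.1909 0.02  ]
 [0.4036 0.0658 0.02  ]]
rail inner L,R [[0.5933 0.1771 0.02  ]
 [0.4283 0.185  0.02  ]
 [0.5884 0.0618 0.02  ]
 [0.4262 0.0694 0.02  ]]
stop tops lower edge [[0.6082 0.1594 0.034 ]
 [0.6039 0.0746 0.034 ]]
ring L,R ctr [[0.5326 0.1698 0.04  ]
 [0.5269 0.073  0.04  ]] tube [[0.5323 0.1221 0.036 ]]
neck [[0.5196 0.1508 0.024 ]]
keeper edge [[0.6376 0.1158 0.0935]] ears [[0.6222 0.1379 0.05  ]
 [0.6204 0.0975 0.05  ]]
side ring near c [[0.527  0.0777 0.026 ]] hinge [[0.6203 0.1339 0.046 ]]
[[18. 16.  5.  9.  9.  7.  8.  8.  8.  8.  8.  8.  9.  7.  7.  6. 10.  6.  8.  7. 11.  8.  6.  8.  4.  8. 20.]
 [19. 19. 30.  5.  8. 10.  6.  7.  9.  6.  6.  9.  8.  7. 12.  8.  8.  8.  8. 10.  6.  8.  7.  6.  2.  7. 22.]
 [20. 16. 38. 40. 27.  9.  8.  4.  8.  7.  8.  5.  7.  9.  7. 10. 11.  6.  8.  8.  6. 10. 10.  7.  8. 11. 21.]
 [22. 12. 39. 38. 21.  8.  6.  8.  6.  6.  7.  7.  9.  8.  7. 10.  9. 10. 11. 11.  7.  2.  9. 32. 34.  8. 23.]
 [19. 13. 42. 43. 38. 30. 27. 35. 30. 30. 10.  6.  8.  8.  8.  9.  9. 12.  6.  8.  6.  8. 10. 37. 34.  8. 17.]
 [20. 11. 42.
[... 1170 characters left out ...]
  7. 24. 26. 25. 32. 39. 38. 10. 22.]
 [19.  9. 26. 25.  7.  8.  8. 20.  5.  4.  6.  4. 12.  6.  9.  8.  6.  8.  8. 11.  7.  8.  7. 37. 35.  4. 17.]
 [19.  7.  8.  4. 10.  9.  9.  8.  8.  8.  9.  8.  9.  5.  8. 10.  8. 10.  1.  8.  8. 10.  7. 29. 33. 12. 20.]
 [19.  9.  8.  8.  7.  8.  7. 11. 11. 10.  7.  5.  8.  3.  8.  8.  8.  6. 10. 10.  8.  7.  8.  8.  8. 11. 17.]
 [19.  9.  6.  9.  9.  4. 10.  9.  8. 10. 11.  4.  4.  9.  5.  6. 10.  8.  6.  9.  7.  8.  7. 11.  8.  6. 19.]
 [20.  7.  7.  8.  6.  8.  7.  8.  8.  8.  8. 11.  9. 10. 10. 11.  7.  7.  6. 12.  6.  8.  5.  9. 10. 11. 18.]]
[558. 555. 553. 551. 548. 542. 539. 537. 534. 532. 530. 528. 526. 524. 522. 522. 519. 517. 515. 512. 510.]
```

Request:
drive_tool(
  plan=[
    {"tx":-0.441,"ty":-0.368,"tz":0,"twist":76.5},
    {"tx":-0.441,"ty":-0.368,"tz":0,"twist":76.5},
    {"tx":-0.441,"ty":-0.368,"tz":0,"twist":76.5},
    {"tx":-0.441,"ty":-0.368,"tz":0,"twist":76.5},
    {"tx":-0.441,"ty":-0.368,"tz":0,"twist":76.5},
    {"tx":-0.441,"ty":-0.368,"tz":0,"twist":76.5},
    {"tx":-0.441,"ty":-0.368,"tz":0,"twist":76.5},
    {"tx":-0.441,"ty":-0.368,"tz":0,"twist":76.5},
  ],
  grip=0,
)

```text
clock: 1.6
ee_pos: [0.3989, 0.2662, 0.2316]
eef_rot: [2.13, 2.309, 0.001]
force: [0.4, 0.9, 0.1]
gripper_width: -0.0
grasp_force: 0.0
```

```bash
cat >> h.py <<'E'
from scipy.spatial.transform import Rotation as R
np.set_printoptions(precision=4,suppress=True)
SEAT=np.array([.588,.119]); YAW=-.048
BX=np.array([np.cos(YAW),np.sin(YAW)]); BY=np.array([-BX[1],BX[0]])
def bed(p): q=np.array(p)[:2]-SEAT; return np.array([q@BX,q@BY])*1e3
def to(s,l,z):
    "tool shifts to reach bed coords s,l (mm), height z (mm); twist to make tool y along bed x"
    st=readout.read_state(); M=R.from_rotvec(st["eef_rot"]).as_matrix()
    w=np.r_[SEAT+(s*BX+l*BY)/1e3, z/1e3]
    ang=np.degrees(np.arctan2(M[1,1],M[0,1])-YAW)
    print("t",st["clock"],"bed",bed(st["ee_pos"]),"z",st["ee_pos"][2]*1e3,"F",st["force"],"w",st["gripper_width"],"shift mm",M.T@(w-st["ee_pos"])*1e3,"twist",(ang+180)%360-180)
E
python3 -c "
from h import *
to(-93,0,120); print(readout.read_state()['joint_positions'])"
```

```text
t 1.6 bed [-195.9672  138.001 ] z 231.5789062151226 F [0.3633 0.8902 0.0705] w -4.9345732516357687e-05 shift mm [-150.1371   84.2925  111.5795] twist 7.387724930437628
[0.4507 0.2845 1.9039 0.0001 0.9525 0.3696]
```

Request:
drive_tool(
  plan=[
    {"tx":-0.15,"ty":0.084,"tz":0.05,"twist":7},
    {"tx":-0.15,"ty":0.084,"tz":0.08,"twist":7},
    {"tx":-0.15,"ty":0.084,"tz":0.11,"twist":7},
    {"tx":-0.15,"ty":0.084,"tz":0.11,"twist":7},
    {"tx":-0.15,"ty":0.084,"tz":0.11,"twist":7},
    {"tx":-0.15,"ty":0.084,"tz":0.11,"twist":7},
  ],
)

```text
clock: 2.2
ee_pos: [0.4948, 0.1251, 0.1204]
eef_rot: [-2.262, -2.179, 0.002]
force: [1.1, -0.1, -0.6]
gripper_width: -0.0003
grasp_force: 0.0
```

```bash
python3 -c "
from h import *
to(-96,0,19)"
```

```text
t 2.2 bed [-93.3716   1.5824] z 120.43649528991455 F [ 1.088  -0.0773 -0.5853] w -0.00032672372054210445 shift mm [ -1.5354  -2.4337 101.4421] twist 0.6116223078783776
```

Request:
drive_tool(
  plan=[
    {"tx":-0.0015,"ty":-0.0024,"tz":0.05,"twist":0.6},
    {"tx":-0.0015,"ty":-0.0024,"tz":0.085,"twist":0.6},
    {"tx":-0.0015,"ty":-0.0024,"tz":0.101,"twist":0.6},
    {"tx":-0.0015,"ty":-0.0024,"tz":0.101,"twist":0.6},
    {"tx":-0.0015,"ty":-0.0024,"tz":0.101,"twist":0.6},
  ],
)

```text
clock: 2.7
ee_pos: [0.4926, 0.1254, 0.0216]
eef_rot: [2.27, 2.171, 0.002]
force: [-0.8, 0.0, -0.5]
gripper_width: 0.0001
grasp_force: 0.0
```

```bash
python3 -c "
from h import *
to(-60,0,19)
a,_=camera('top');b,_=camera('side')
cv2.imwrite('pics/m1.png',np.hstack([cv2.resize(x,(400,600),interpolation=2) for x in (a[140:230,250:310],)]+[cv2.resize(b[160:220,300:340],(400,600),interpolation=2)]))"
```

```text
t 2.7 bed [-95.6034   1.8376] z 21.58603379658739 F [-0.8481  0.0498 -0.4985] w 0.0001142092603670899 shift mm [-1.9628 35.5933  2.6331] twist 0.19993697821479373
```

View pics/m1.png

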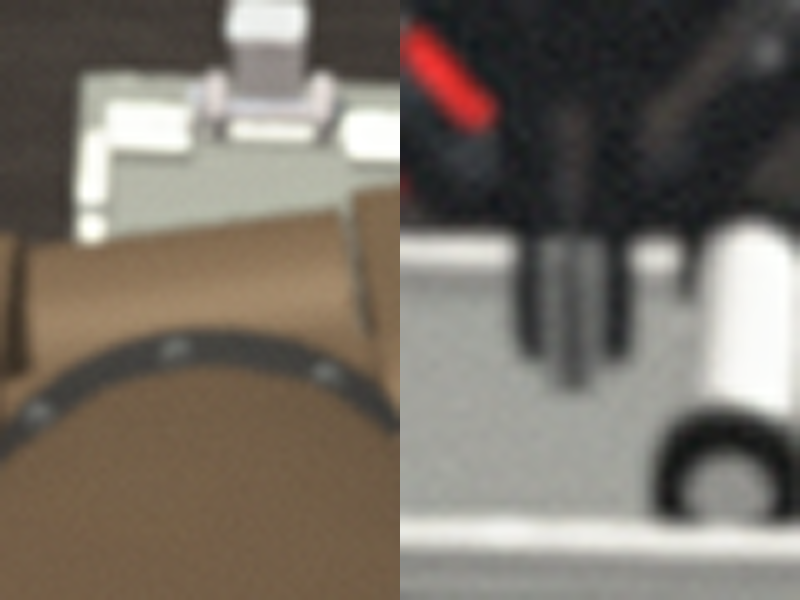

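The side view shows the closed fingers at (570,330) behind the tube (740,320), well clear of it. The top view is blocked by the arm. I'll lower a little and roll it forward gently.

Request:
drive_tool(
  plan=[
    {"tx":-0.002,"ty":0.003,"tz":0.006},
    {"tx":-0.002,"ty":0.01,"tz":0.006},
    {"tx":-0.002,"ty":0.016,"tz":0.006},
    {"tx":-0.002,"ty":0.022,"tz":0.006},
    {"tx":-0.002,"ty":0.028,"tz":0.006},
    {"tx":-0.002,"ty":0.034,"tz":0.006},
    {"tx":-0.002,"ty":0.04,"tz":0.006},
    {"tx":-0.002,"ty":0.042,"tz":0.006},
  ],
)

```text
schema error: expected keys tx, ty, tz, twist
```

Request:
drive_tool(
  plan=[
    {"ty":0},
    {"ty":-0.025},
    {"ty":-0.025,"tz":-0.04},
    {"ty":-0.06,"tz":-0.09},
    {"ty":-0.11,"tz":-0.14},
    {"ty":-0.16,"tz":-0.17},
    {"ty":-0.16,"tz":-0.17},
  ],
)

```text
schema error: expected keys tx, ty, tz, twist
```

```bash
python3 -c "
from h import *
to(-60,0,19)
a,d=camera('top');b,e=camera('side');np.save('d2.npy',d);np.save('e2.npy',e)
cv2.imwrite('pics/t2.png',a);cv2.imwrite('pics/s2.png',b)
cv2.imwrite('pics/m2.png',np.hstack([cv2.resize(a[150:210,255:315],(400,400),interpolation=2),cv2.resize(b[165:225,300:360],(400,400),interpolation=2)]))"
```

```text
t 2.8 bed [-95.2387   1.5723] z 21.9637515851078 F [ 0.0958  0.525  -0.4422] w -6.838166939715776e-06 shift mm [-1.684  35.2257  3.0548] twist 0.17884957234261378
```

View pics/m2.png

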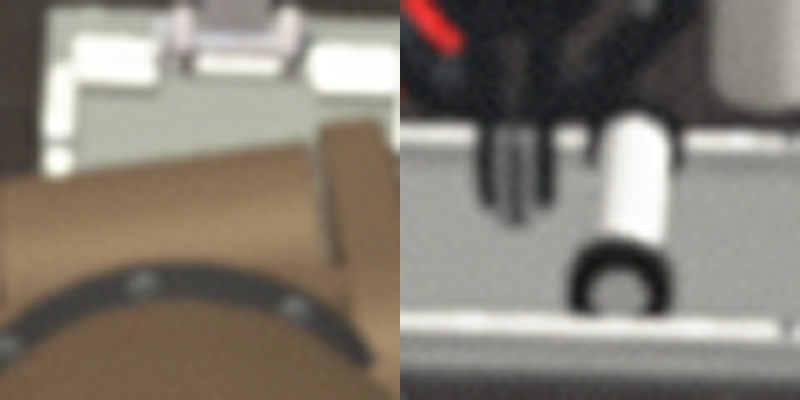

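The move was refused because each row needs all four keys, so the picture shows the tube not yet moved. Trying again.

Request:
drive_tool(
  plan=[
    {"tx":-0.002,"ty":0.003,"tz":0.007,"twist":0},
    {"tx":-0.002,"ty":0.01,"tz":0.007,"twist":0},
    {"tx":-0.002,"ty":0.016,"tz":0.007,"twist":0},
    {"tx":-0.002,"ty":0.022,"tz":0.007,"twist":0},
    {"tx":-0.002,"ty":0.028,"tz":0.007,"twist":0},
    {"tx":-0.002,"ty":0.034,"tz":0.007,"twist":0},
    {"tx":-0.002,"ty":0.04,"tz":0.007,"twist":0},
    {"tx":-0.002,"ty":0.042,"tz":0.007,"twist":0},
  ],
)

```text
clock: 3.7
ee_pos: [0.5349, 0.1205, 0.0133]
eef_rot: [2.271, 2.17, 0.001]
force: [-0.3, -0.5, -1.4]
gripper_width: -0.0002
grasp_force: 0.0
```

Request:
drive_tool(
  plan=[
    {"tx":0,"ty":0,"tz":0,"twist":0},
    {"tx":0,"ty":-0.025,"tz":0,"twist":0},
    {"tx":0,"ty":-0.025,"tz":-0.04,"twist":0},
    {"tx":0,"ty":-0.05,"tz":-0.09,"twist":0},
    {"tx":0,"ty":-0.06,"tz":-0.14,"twist":0},
    {"tx":0.05,"ty":-0.06,"tz":-0.16,"twist":0},
    {"tx":0.1,"ty":-0.06,"tz":-0.16,"twist":0},
    {"tx":0.15,"ty":-0.06,"tz":-0.16,"twist":0},
  ],
)

```text
clock: 4.5
ee_pos: [0.4808, 0.2688, 0.1749]
eef_rot: [2.272, 2.168, 0.004]
force: [1.0, -0.1, -0.2]
gripper_width: 0.0001
grasp_force: 0.0
```

```bash
python3 -c "
from h import *
to(-60,0,19)
a,d=camera('top');b,e=camera('side');np.save('d2.npy',d);np.save('e2.npy',e)
cv2.imwrite('pics/t2.png',a);cv2.imwrite('pics/s2.png',b)
cv2.imwrite('pics/m3.png',np.hstack([cv2.resize(a[150:210,255:315],(400,400),interpolation=2),cv2.resize(b[165:225,300:360],(400,400),interpolation=2)]))"
```

```text
t 4.5 bed [-114.2586  144.4608] z 174.92274995559114 F [ 0.9714 -0.1239 -0.1894] w 8.047105345944009e-05 shift mm [-144.7155   53.6834  155.8856] twist 0.07322100389785646
```

View pics/m3.png

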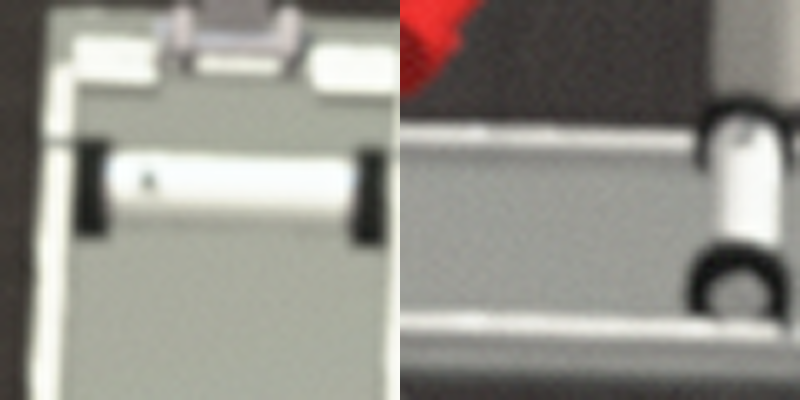

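The cartridge rolled. Its rings are now at left-panel (92,190) and (367,197), and the dark neck mouth shows on top of the tube at (150,182). Next I'll compute the neck angle.

```bash
python3 -c "
from h import *
k=400/60
f=lambda x,y:((x+.5)/k-.5+255,(y+.5)/k-.5+150)
g=lambda x,y:((x-400+.5)/k-.5+300,(y+.5)/k-.5+165)
# refine mouth: darkest-weighted centroid
def cen(n,p):
    im=cv2.cvtColor(cv2.imread(n),6).astype(float); u,v=map(round,p); w=im[v-2:v+3,u-2:u+3]; w=np.clip(np.percentile(w,75)-w,0,None); V,U=np.mgrid[v-2:v+3,u-2:u+3]; return (U*w).sum()/w.sum(),(V*w).sum()/w.sum()
m=cen('pics/t2.png',f(150,182)); ms=cen('pics/s2.png',g(745,128)); print(m,f(150,182),ms,g(745,128))
print('mouth',[bed(atz('top',[m],z)[0]) for z in(.039,.043)],'side',[bed(atz('side',[ms],z)[0]) for z in(.039,.043)])
# triangulate
(r1,),o1=rays('top',[m]);(r2,),o2=rays('side',[ms]);t=np.linalg.lstsq(np.c_[r1,-r2],o2-o1,rcond=None)[0];print('tri',o1+r1*t[0],o2+r2*t[1])
# ring extents from dark columns (top): near/far edges
im=cv2.cvtColor(cv2.imread('pics/t2.png'),6).astype(int)
for c in(268,269,309,310): print(c,im[165:190,c])
print('ringdetect',find_in('top','cartridge_neck')[:2],find_in('top','cartridge_center')[:2])
s=cv2.cvtColor(cv2.imread('pics/s2.png'),6).astype(int); 
for r in (207,209,211): print(r,s[r,338:362])
"
```

```text
(np.float64(276.8611825192802), np.float64(177.45501285347044)) (277.075, 176.875) (np.float64(351.12451361867704), np.float64(182.5473411154345)) (351.325, 183.775)
mouth [array([-18.6053,  28.4126]), array([-19.2766,  28.1174])] side [array([-19.4702,  42.3599]), array([-19.4973,  35.1756])]
tri [0.5694 0.1477 0.047 ] [0.5698 0.1478 0.0471]
268 [164 167 168 166 159 121  73  46  41  44  43  43  43  39  37  36  33  33
  31  45  91 141 165 171 168]
269 [165 167 168 170 158 123  72  49  50  57  59  60  61  59  53  48  45  41
  37  47  94 141 166 170 170]
309 [141 158 167 169 170 164 143 105  75  72  79  76  69  60  58  55  49  41
  40  34  37  77 132 164 171]
310 [142 158 167 169 170 164 142  98  58  44  45  48  43  43  42  40  41  36
  37  33  35  71 130 163 170]
ringdetect [{'extent': [394.1, 270.7, 32.9, 45.0], 'confidence': 0.82}, {'extent': [399.6, 158.1, 47.7, 23.2], 'confidence': 0.72}] [{'extent': [289.1, 179.0, 47.5, 15.2], 'confidence': 0.96}, {'extent': [397.6, 156.7, 47.0, 18.8], 'confidence': 0.88}]
207 [158 154 157 150 125  78  28  26  55  90 107 125 135 141 140 117  81  41
  22  51  91 138 152 155]
209 [155 157 153 144 111  66  29  44  88 120 140 139 138 138 142 139 119  76
  33  47  90 133 152 156]
211 [153 154 152 151 129  88  50  53  79 112 133 137 136 138 133 122  94  62
  32  52 103 140 155 159]
```

```bash
python3 -c "
from h import *
th=np.linspace(0,2*np.pi,181)
def edges(n,s,l,ax):
    P=[np.r_[SEAT+((s+18*np.cos(t))*BX+l*BY)/1e3,.026+.018*np.sin(t)] for t in th]; q=proj(n,P); return q[:,ax].min(),q[:,ax].max(),q.mean(0)
for s in(-20,-24,-28): print(s,'L',edges('top',s,49,1),'R',edges('top',s,-49,1),'side',edges('side',s,-55,0))
for s in (-24,):
  for a in (0,10,20,30): print(a,proj('top',[np.r_[SEAT+((s-17*np.sin(np.radians(a)))*BX+28*BY)/1e3,.026+.017*np.cos(np.radians(a))]]),proj('side',[np.r_[SEAT+((s-17*np.sin(np.radians(a)))*BX+28*BY)/1e3,.026+.017*np.cos(np.radians(a))]]))
print(proj('side',[np.r_[SEAT-.02*BX+.049*BY,.026]]))
"
```

```text
-20 L (np.float64(171.02174291200978), np.float64(186.36089323627257), array([268.4395, 178.6522])) R (np.float64(172.33439815529388), np.float64(187.66206952151845), array([310.1618, 179.959 ])) side (np.float64(342.0831337388705), np.float64(358.746325104353), array([350.456 , 209.6618]))
-24 L (np.float64(172.70101145108063), np.float64(188.0457825071695), array([268.3679, 180.3341])) R (np.float64(174.01319687195456), np.float64(189.3464657508646), array([310.11  , 181.6403])) side (np.float64(340.2357801246131), np.float64(356.8917292747971), array([348.6052, 209.6192]))
-28 L (np.float64(174.38192947320442), np.float64(189.73226605578418), array([268.2962, 182.0175])) R (np.float64(175.69364225174058), np.float64(191.03245359243817), array([310.0582, 183.3233])) side (np.float64(338.3891949468817), np.float64(355.0378492567061), array([346.7551, 209.5766]))
0 [[276.8308 179.4741]] [[349.1369 184.0288]]
10 [[276.7876 180.7542]] [[347.8481 184.1009]]
20 [[276.7607 182.0308]] [[346.5956 184.3669]]
30 [[276.7511 183.2635]] [[345.4182 184.8181]]
[[350.8069 185.9984]]
```

Both cameras put the axis about 18 mm short of the seat with the neck already upright to within about 4°. So the remaining 18 mm has to be covered by dragging. I'll close the gripper centred about 6 mm behind the tube, which rolls it back 6 mm. Then I'll drag exactly 18 mm and roll the last 6 mm, leaving no net turn.

Request:
drive_tool(
  plan=[
    {"tx":-0.05,"ty":0.03,"tz":0,"twist":0},
    {"tx":-0.1,"ty":0.06,"tz":0.02,"twist":0},
    {"tx":-0.15,"ty":0.09,"tz":0.05,"twist":0},
    {"tx":-0.153,"ty":0.09,"tz":0.07,"twist":0},
    {"tx":-0.153,"ty":0.09,"tz":0.07,"twist":0},
    {"tx":-0.153,"ty":0.09,"tz":0.07,"twist":0},
  ],
  grip=0.53,
)

```text
clock: 5.3
ee_pos: [0.5632, 0.1084, 0.1026]
eef_rot: [-2.274, -2.165, 0.003]
force: [0.2, 1.0, -0.3]
gripper_width: 0.0449
grasp_force: 0.0
```

```bash
python3 -c "
from h import *
to(-24,-8,15)"
```

```text
t 5.3 bed [-24.2452 -11.7984] z 102.58670248334231 F [ 0.2196  1.0263 -0.2992] w 0.04487013210967558 shift mm [ 3.8144  0.4424 87.5852] twist -0.049984988868914115
```

Request:
drive_tool(
  plan=[
    {"tx":0.003,"ty":0,"tz":0.04,"twist":0},
    {"tx":0.003,"ty":0,"tz":0.065,"twist":0},
    {"tx":0.003,"ty":0,"tz":0.08,"twist":0},
    {"tx":0.003,"ty":0,"tz":0.087,"twist":0},
    {"tx":0.003,"ty":0,"tz":0.087,"twist":0},
    {"tx":0.003,"ty":0,"tz":0.087,"twist":0},
  ],
)

```text
clock: 5.9
ee_pos: [0.5642, 0.1136, 0.0174]
eef_rot: [2.271, 2.17, 0.002]
force: [1.1, 0.7, -0.0]
gripper_width: 0.0451
grasp_force: 0.0
```

Request:
drive_tool(
  plan=[
    {"tx":0,"ty":0,"tz":0,"twist":0},
    {"tx":0,"ty":0,"tz":0,"twist":0},
    {"tx":0,"ty":0,"tz":0,"twist":0},
    {"tx":0,"ty":0,"tz":0,"twist":0},
  ],
  grip=0.36,
)

```text
clock: 6.3
ee_pos: [0.5639, 0.1132, 0.0165]
eef_rot: [2.272, 2.17, 0.0]
force: [0.4, -0.6, -0.4]
gripper_width: 0.0306
grasp_force: 0.0
```

```bash
python3 -c "
from h import *
to(-24,-8,15)"
```

```text
t 6.3 bed [-23.7626  -6.9111] z 16.509895345162864 F [ 0.4044 -0.6462 -0.4444] w 0.03064223413463989 shift mm [-1.0885 -0.2403  1.5097] twist 0.13131216998300488
```

Request:
drive_tool(
  plan=[
    {"tx":0,"ty":0,"tz":0,"twist":0},
    {"tx":0,"ty":0,"tz":0,"twist":0},
    {"tx":0,"ty":0,"tz":0,"twist":0},
    {"tx":0,"ty":0,"tz":0,"twist":0},
    {"tx":0,"ty":0,"tz":0,"twist":0},
  ],
  grip=0.2,
)

```text
clock: 6.8
ee_pos: [0.5639, 0.1132, 0.0166]
eef_rot: [2.271, 2.17, 0.0]
force: [-1.0, -0.7, 5.7]
gripper_width: 0.0218
grasp_force: 58.5
```

```bash
python3 -c "
from h import *
to(-6,-8,15)
b,e=camera('side');cv2.imwrite('pics/s4.png',b)
cv2.imwrite('pics/m4.png',cv2.resize(b[155:225,310:400],(720,560),interpolation=2))"
```

```text
t 6.8 bed [-23.7467  -6.9023] z 16.58347399245835 F [-1.021  -0.6949  5.6868] w 0.021787436398578462 shift mm [-1.1398 17.7436  1.5882] twist 0.1356208907668588
```

View pics/m4.png

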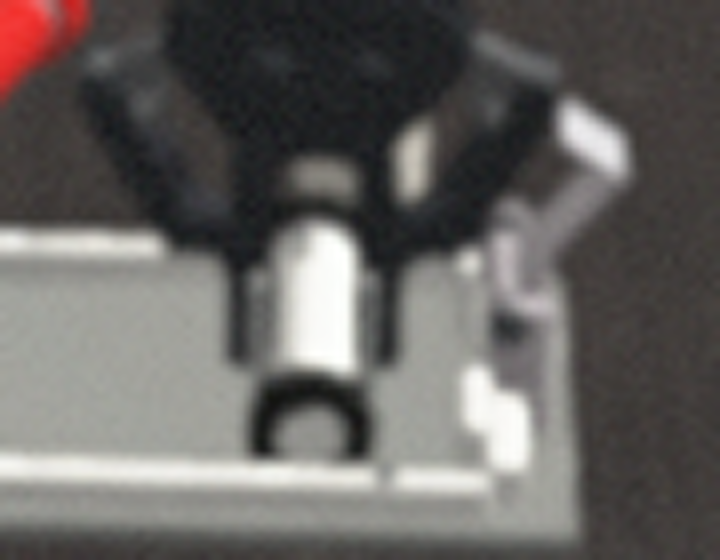

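The tube is held (21.8 mm). However, the right-hand finger knuckle at (555,85) is close to the keeper lip at (560,100), so dragging further forward here would hit it. I'll roll the tube farther back, do the 18 mm drag there, then roll forward.

Request:
drive_tool(
  plan=[
    {"tx":0,"ty":0,"tz":0,"twist":0},
    {"tx":0,"ty":0,"tz":0,"twist":0},
    {"tx":0,"ty":0,"tz":0,"twist":0},
    {"tx":0,"ty":-0.005,"tz":0,"twist":0},
    {"tx":0,"ty":-0.009,"tz":0,"twist":0},
    {"tx":0,"ty":-0.013,"tz":0,"twist":0},
    {"tx":0,"ty":-0.016,"tz":0,"twist":0},
    {"tx":0,"ty":-0.016,"tz":0,"twist":0},
  ],
  grip=0.45,
)

```text
clock: 7.65
ee_pos: [0.5474, 0.1141, 0.0163]
eef_rot: [-2.271, -2.17, 0.0]
force: [0.4, 0.0, -0.0]
gripper_width: 0.0386
grasp_force: 0.0
```

Request:
drive_tool(
  plan=[
    {"tx":0,"ty":0,"tz":0,"twist":0},
    {"tx":0,"ty":0,"tz":0,"twist":0},
    {"tx":0,"ty":0,"tz":0,"twist":0},
  ],
  grip=0.36,
)

```text
clock: 7.95
ee_pos: [0.548, 0.114, 0.0162]
eef_rot: [-2.272, -2.17, -0.0]
force: [0.6, 0.4, 0.1]
gripper_width: 0.031
grasp_force: 0.0
```

Request:
drive_tool(
  plan=[
    {"tx":0,"ty":0,"tz":0,"twist":0},
    {"tx":0,"ty":0,"tz":0,"twist":0},
    {"tx":0,"ty":0,"tz":0,"twist":0},
  ],
  grip=0.31,
)

```text
clock: 8.25
ee_pos: [0.5479, 0.114, 0.0163]
eef_rot: [-2.272, -2.17, -0.0]
force: [0.1, -0.6, -0.8]
gripper_width: 0.0265
grasp_force: 0.0
```

Request:
drive_tool(
  plan=[
    {"tx":0,"ty":0,"tz":0,"twist":0},
    {"tx":0,"ty":0,"tz":0,"twist":0},
    {"tx":0,"ty":0,"tz":0,"twist":0},
    {"tx":0,"ty":0,"tz":0,"twist":0},
  ],
  grip=0.24,
)

```text
clock: 8.65
ee_pos: [0.5479, 0.114, 0.0164]
eef_rot: [-2.272, -2.17, -0.0]
force: [-1.6, -0.6, 5.2]
gripper_width: 0.0217
grasp_force: 58.6
```

```bash
python3 -c "
from h import *
to(-21,-8,15)"
```

```text
t 8.65 bed [-39.8313  -6.9211] z 16.41573387074519 F [-1.5863 -0.5994  5.17  ] w 0.021730696477346753 shift mm [-1.1227 18.8287  1.4168] twist 0.13297113328016508
```

Request:
drive_tool(
  plan=[
    {"tx":0,"ty":0.003,"tz":0,"twist":0},
    {"tx":0,"ty":0.006,"tz":0,"twist":0},
    {"tx":0,"ty":0.009,"tz":0,"twist":0},
    {"tx":0,"ty":0.012,"tz":0,"twist":0},
    {"tx":0,"ty":0.015,"tz":0,"twist":0},
    {"tx":0,"ty":0.018,"tz":0,"twist":0},
    {"tx":0,"ty":0.018,"tz":0,"twist":0},
    {"tx":0,"ty":0.018,"tz":0,"twist":0},
  ],
)

```text
clock: 9.45
ee_pos: [0.5657, 0.1132, 0.0164]
eef_rot: [-2.271, -2.17, 0.0]
force: [-2.5, -0.1, 6.0]
gripper_width: 0.0219
grasp_force: 58.9
```

Request:
drive_tool(
  plan=[
    {"tx":0,"ty":0,"tz":0,"twist":0},
    {"tx":0,"ty":0,"tz":0,"twist":0},
    {"tx":0,"ty":0,"tz":0,"twist":0},
    {"tx":0,"ty":0,"tz":-0.03,"twist":0},
    {"tx":0,"ty":0,"tz":-0.06,"twist":0},
    {"tx":0,"ty":-0.015,"tz":-0.09,"twist":0},
    {"tx":0,"ty":-0.04,"tz":-0.1,"twist":0},
    {"tx":0,"ty":-0.045,"tz":-0.1,"twist":0},
  ],
  grip=0.48,
)

```text
clock: 10.25
ee_pos: [0.5195, 0.1154, 0.1177]
eef_rot: [2.271, 2.17, 0.002]
force: [0.6, 0.4, -0.6]
gripper_width: 0.0411
grasp_force: 0.0
```

```bash
python3 -c "
from h import *
to(-60,0,15)
b,e=camera('side');cv2.imwrite('pics/s5.png',b)
s=cv2.cvtColor(b,6).astype(int); 
for r in (207,209,211): print(r,s[r,334:362])
"
```

```text
t 10.25 bed [-68.2159  -6.8942] z 117.71114121687157 F [ 0.5502  0.4009 -0.6133] w 0.04109403389827136 shift mm [  6.8408   8.1049 102.7235] twist 0.15249285625398556
207 [159 161 159 159 161 160 146 115  63  31  27  53  87 114 125 138 141 143
 128  90  46  23  49  97 139 156 159 158]
209 [163 160 157 160 157 158 146 114  66  25  54  92 130 141 143 141 142 145
 145 124  77  33  48  95 138 157 160 158]
211 [161 159 160 158 157 157 153 131  84  49  53  85 117 135 139 143 146 138
 127 100  61  39  65 113 148 156 162 159]
```

Request:
drive_tool(
  plan=[
    {"tx":0.007,"ty":0.005,"tz":0.0,"twist":0},
    {"tx":0.007,"ty":0.005,"tz":0.0,"twist":0},
    {"tx":0.007,"ty":0.005,"tz":0.04,"twist":0},
    {"tx":0.007,"ty":0.005,"tz":0.075,"twist":0},
    {"tx":0.007,"ty":0.005,"tz":0.095,"twist":0},
    {"tx":0.007,"ty":0.005,"tz":0.102,"twist":0},
    {"tx":0.007,"ty":0.005,"tz":0.102,"twist":0},
  ],
  grip=0,
)

```text
clock: 11.0
ee_pos: [0.5263, 0.122, 0.0131]
eef_rot: [-2.271, -2.169, 0.002]
force: [0.3, -0.0, 0.6]
gripper_width: 0.0002
grasp_force: 0.0
```

Request:
drive_tool(
  plan=[
    {"tx":0,"ty":0.004,"tz":0,"twist":0},
    {"tx":0,"ty":0.008,"tz":0,"twist":0},
    {"tx":0,"ty":0.012,"tz":0,"twist":0},
    {"tx":0,"ty":0.016,"tz":0,"twist":0},
    {"tx":0,"ty":0.02,"tz":0,"twist":0},
    {"tx":0,"ty":0.024,"tz":0,"twist":0},
    {"tx":0,"ty":0.027,"tz":0,"twist":0},
    {"tx":0,"ty":0.029,"tz":0,"twist":0},
  ],
)

```text
clock: 11.8
ee_pos: [0.5555, 0.1207, 0.0142]
eef_rot: [2.272, 2.17, 0.0]
force: [0.5, 0.1, 0.3]
gripper_width: 0.0002
grasp_force: 0.0
```

```bash
python3 -c "
from h import *
to(-27,0,15)
b,e=camera('side');cv2.imwrite('pics/s6.png',b)
s=cv2.cvtColor(b,6).astype(int); 
for r in (207,209,211): print(r,s[r,342:372])
"
```

```text
t 11.8 bed [-32.5038   0.107 ] z 14.240223779009808 F [0.5101 0.139  0.3273] w 0.0001566123102318433 shift mm [-0.1198  5.5036 -0.7592] twist 0.13376239243041255
207 [163 163 162 164 161 159 130  74  31  21  50  77 108 125 131 130 130 119
  93  51  25  43  84 129 153 178 220 241 245 245]
209 [164 160 160 163 162 152 125  76  28  48  94 126 143 149 146 141 146 143
 120  72  34  42  87 132 149 152 159 173 198 230]
211 [160 160 161 162 159 155 131  83  41  45  80 115 135 144 145 143 145 130
 103  59  32  49  97 138 150 147 139 145 178 228]
```

Request:
drive_tool(
  plan=[
    {"tx":0,"ty":0.002,"tz":0,"twist":0},
    {"tx":0,"ty":0.003,"tz":0,"twist":0},
    {"tx":0,"ty":0.004,"tz":0,"twist":0},
    {"tx":0,"ty":0.005,"tz":0,"twist":0},
    {"tx":0,"ty":0.005,"tz":0,"twist":0},
  ],
)

```text
clock: 12.35
ee_pos: [0.5603, 0.1204, 0.0143]
eef_rot: [2.272, 2.17, 0.0]
force: [0.4, -0.2, -0.0]
gripper_width: 0.0001
grasp_force: 0.0
```

Request:
drive_tool(
  plan=[
    {"tx":0,"ty":0.001,"tz":0,"twist":0},
    {"tx":0,"ty":0.0015,"tz":0,"twist":0},
    {"tx":0,"ty":0.0015,"tz":0,"twist":0},
  ],
)

```text
clock: 12.65
ee_pos: [0.5615, 0.1204, 0.0143]
eef_rot: [-2.271, -2.17, 0.0]
force: [-2.0, 0.3, 0.7]
gripper_width: 0.0002
grasp_force: 0.7
```

```bash
python3 -c "
from h import *
to(-27,0,15)
b,e=camera('side');cv2.imwrite('pics/s7.png',b)
s=cv2.cvtColor(b,6).astype(int); 
for r in (207,209,211): print(r,s[r,342:376])
"
```

```text
t 12.65 bed [-26.4912   0.1142] z 14.26740891066922 F [-2.0072  0.2743  0.7311] w 0.00015579096047429837 shift mm [-0.113  -0.5093 -0.7324] twist 0.13451960156393739
207 [161 160 161 161 162 160 162 159 137  92  44  24  40  66  96 114 124 125
 123 111  75  50  26  35  80 152 219 244 245 245 248 249 251 237]
209 [160 160 161 162 161 164 160 155 134  88  39  29  63 105 139 146 147 145
 141 143 128  93  44  28  60 109 151 176 197 230 245 249 251 240]
211 [160 160 162 161 158 160 164 159 146 106  58  38  59  98 131 142 146 143
 143 137 118  82  41  31  67 113 134 151 178 226 246 250 249 237]
```

Request:
drive_tool(
  plan=[
    {"tx":0,"ty":0.001,"tz":0,"twist":0},
    {"tx":0,"ty":0.001,"tz":0,"twist":0},
  ],
)

```text
clock: 12.9
ee_pos: [0.5621, 0.1204, 0.0142]
eef_rot: [-2.271, -2.17, 0.002]
force: [-4.5, 2.0, 2.1]
gripper_width: 0.0002
grasp_force: 2.3
```

Request:
drive_tool(
  plan=[
    {"tx":0,"ty":-0.01,"tz":0,"twist":0},
    {"tx":0,"ty":-0.03,"tz":0,"twist":0},
    {"tx":0,"ty":-0.03,"tz":-0.04,"twist":0},
    {"tx":0,"ty":-0.04,"tz":-0.09,"twist":0},
    {"tx":0,"ty":-0.04,"tz":-0.14,"twist":0},
    {"tx":0.05,"ty":-0.06,"tz":-0.16,"twist":0},
    {"tx":0.1,"ty":-0.08,"tz":-0.16,"twist":0},
    {"tx":0.15,"ty":-0.09,"tz":-0.16,"twist":0},
  ],
)

```text
clock: 13.7
ee_pos: [0.4809, 0.2635, 0.1755]
eef_rot: [2.272, 2.168, 0.004]
force: [0.4, -0.8, -1.1]
gripper_width: 0.0003
grasp_force: 0.0
```

```bash
python3 -c "
from h import *
to(-60,0,19)
a,d=camera('top');b,e=camera('side')
cv2.imwrite('pics/t8.png',a);cv2.imwrite('pics/s8.png',b)
cv2.imwrite('pics/m8.png',np.hstack([cv2.resize(a[140:190,262:312],(400,400),interpolation=2),cv2.resize(b[165:215,330:380],(400,400),interpolation=2)]))
im=cv2.cvtColor(a,6).astype(int)
for c in(269,270,310,311): print(c,im[156:185,c])"
```

```text
t 13.7 bed [-113.904   139.2094] z 175.49795356476426 F [ 0.384  -0.8161 -1.0931] w 0.0003109451176111983 shift mm [-139.4376   53.3507  156.4844] twist 0.0577612409476842
269 [242 249 250 250 250 238 169  87  48  44  48  52  50  50  48  44  42  40
  36  33  40  83 136 164 171 169 170 169 169]
270 [242 249 249 250 251 239 174  93  59  76  98 104 107 101  93  86  74  68
  59  54  62  95 141 166 169 169 169 169 168]
310 [192 234 248 250 251 251 252 231 141  66  43  43  45  44  44  43  42  37
  35  33  31  33  50  94 142 165 170 170 170]
311 [191 235 249 251 250 251 252 232 145  67  42  47  46  46  49  53  51  47
  44  43  40  41  56  97 141 163 168 169 167]
```

View pics/m8.png

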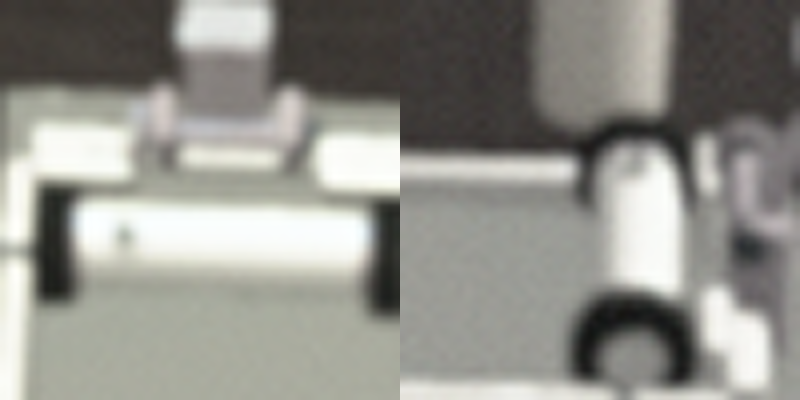

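```bash
python3 -c "
from h import *
from scipy.optimize import brentq
th=np.linspace(0,2*np.pi,361)
P=lambda s,l,r,a:np.array([np.r_[SEAT+((s-r*np.sin(t))*BX+l*BY)/1e3,.026+r/1e3*np.cos(t)] for t in np.atleast_1d(a)])
def hole(n,p,ax):
    im=cv2.GaussianBlur(cv2.cvtColor(cv2.imread(n),6),(0,0),.5).astype(float); u,v=map(round,p)
    if ax: pr=(im[v-3:v+4,u-4]+im[v-3:v+4,u+4])/2; w=pr[:,None]-im[v-3:v+4,u-2:u+3]; V,U=np.mgrid[v-3:v+4,u-2:u+3]
    else: w=np.percentile(im[v-2:v+3,u-3:u+4],80)-im[v-2:v+3,u-2:u+3]; V,U=np.mgrid[v-2:v+3,u-2:u+3]
    w=np.clip(w-.3*w.max(),0,None); return (U*w).sum()/w.sum(),(V*w).sum()/w.sum()
def cross(x,i0,th):  # first crossing upward from i0
    i=i0
    while x[i]<th:i+=1
    return i-1+(th-x[i-1])/(x[i]-x[i-1])
for n,hp in(('pics/t2.png',(277,177)),('pics/t8.png',(277,169))):
    im=cv2.cvtColor(cv2.imread(n),6).astype(float)
    ss=[]
    for l,c in((50,(268,) if '2' in n else (269,)),(-50,(310,) if '2' in n else (310,311))):
        e=np.mean([cross(im[:,k],hp[1]+3,103) for k in c]); ss.append(brentq(lambda s:proj('top',P(s,l,18,th))[:,1].max()-e,-60,40))
    h=hole(n,hp,1); s=np.mean(ss)
    print(n,ss,h,'angle to robot deg',[round(np.degrees(brentq(lambda a:proj('top',P(s,28,17,a))[0,1]-v,-1.2,1.2)),1) for v in(h[1]-.3,h[1],h[1]+.3)])
b=hole('pics/s8.png',(330+233/8,165+158/8),0); print('side hole',b)
im=cv2.cvtColor(cv2.imread('pics/s8.png'),6).astype(float); print(im[180:190,350:370].astype(int)); print(im[206:214,348:370].astype(int))
for s in(0,): print(proj('side',P(s,28,17,np.radians([-10,0,10]))), [proj('side',P(s,-55,18,th))[:,0].min(),proj('side',P(s,-55,18,th))[:,0].max()])
"
```

```text
pics/t2.png [-17.367450519443967, -17.307244720874223] (np.float64(276.83084577114425), np.float64(176.9726368159204)) angle to robot deg [np.float64(0.3), np.float64(2.7), np.float64(5.1)]
pics/t8.png [1.367785106371885, 0.2810605410329316] (np.float64(277.092190889371), np.float64(169.35629067245122)) angle to robot deg [np.float64(1.3), np.float64(3.6), np.float64(6.0)]
side hole (np.float64(358.65533980582524), np.float64(183.67961165048544))
[[100 105 109 110  91  76  58  50  50  54  60  65  54  51  55  58  59  63
   64  67]
 [ 69  82  81  77  60  44  30  38  40  40  39  43  41  44  47  56  67  93
  105  92]
 [ 54  59  52  47  33  35  57  75  88  81  90  87  73  44  39  51  90 140
  160 128]
 [ 62  56  37  28  39  70  99 139 145 138 142 155 132  85  45  48 101 169
  191 146]
 [126 108  68  39  63 107 144 175 175 158 176 199 189 140  72  47 105 177
  195 151]
 [202 172 103  58  91 136 165 180 172 162 183 221 228 185 115  58 107 177
  200 153]
 [220 187 113  70 110 156 180 180 174 175 199 231 243 230 156  80 105 182
  209 176]
 [183 153  94  75 120 164 183 194 203 212 228 243 249 
[... 373 characters left out ...]
0 146 211 238]
 [158 150 131  84  38  26  51  89 118 131 138 133 134 124 105  68  34  29
   67 127 181 213]
 [152 151 131  82  35  33  63 104 131 144 141 138 140 135 118  82  40  28
   57 105 142 166]
 [157 154 129  87  41  32  70 107 136 139 140 138 137 135 120  88  43  31
   62  99 132 148]
 [155 150 135  95  55  38  64 100 132 139 137 138 138 130 110  77  38  31
   68 106 129 141]
 [173 170 161 136 109  93  99 116 123 128 136 138 140 129 105  76  52  63
   97 127 139 145]
 [206 208 208 195 185 173 172 164 148 129 130 155 167 160 148 131 128 137
  151 165 171 164]]
[[360.8988 184.3643]
 [359.6122 184.2401]
 [358.3193 184.3122]] [np.float64(351.3294362645055), np.float64(368.0298312412633)]
```

The top view shows both rings against the stops, with the neck mouth at (124,236) on the tube's top. Both cameras put it within about 3° of vertical. Next is the keeper, after checking what stands behind it.

```bash
python3 -c "
from h import *
for n,f in(('side','side0.npy'),('top','top0.npy')):
    d=np.load(f); v,u=np.mgrid[0:400:3,0:640:3]; uv=np.c_[u.ravel(),v.ravel()]; p=atd(n,uv,d); k=(d[uv[:,1],uv[:,0]]>0)&(p[:,2]>.03)&(p[:,0]>.6)&(p[:,0]<.95)&(abs(p[:,1]-.12)<.25)
    q=p[k]; g={}
    for x in q: g.setdefault((round(x[0]/.04)*40,round(x[1]/.04)*40),[]).append(x[2])
    print(n,{k:(len(z),round(max(z),3)) for k,z in g.items()})
to(92,0,130)"
```

```text
side {(840, 360): (11, np.float64(0.305)), (800, 360): (13, np.float64(0.282)), (760, 360): (11, np.float64(0.259)), (800, 320): (45, np.float64(0.264)), (840, 320): (48, np.float64(0.263)), (760, 320): (42, np.float64(0.254)), (920, 200): (10, np.float64(0.292)), (880, 320): (25, np.float64(0.235)), (960, 200): (13, np.float64(0.269)), (720, 280): (14, np.float64(0.237)), (760, 280): (131, np.float64(0.237)), (800, 280): (126, np.float64(0.236)), (880, 200): (33, np.float64(0.26)), (840, 280): (111, np.float64(0.224)), (720, 320): (51, np.float64(0.214)), (880, 360): (2, np.float64(0.201)), (720, 360): (18, np.float64(0.17)), (960, 240): (1, np.float64(0.212)), (880, 280): (37, np.float64(0.17)), (880, 80): (99, np.float64(0.214)), (920, 80): (21, np.float64(0.213)), (880, 160): (101, np.float64(0.159)), (800, 240): (17, np.float64(0.108)), (840, 240): (3, np.float64(0.1)), (840, 200): (20, np.float64(0.121)), (880, 40): (87, np.float64(0.183)), (920, 40): (58, np.float64(0.183)), (600, 240): (6, np.float64(0.08)), (840, 160): (22, np.float64(0.108)), (640, 120): (16, np.float64(0.0
[... 2248 characters left out ...]
): (58, np.float64(0.235)), (720, 280): (7, np.float64(0.233)), (720, 360): (43, np.float64(0.169)), (640, 120): (23, np.float64(0.098)), (640, 0): (5, np.float64(0.036)), (640, -80): (4, np.float64(0.036)), (640, 160): (1, np.float64(0.056)), (640, -40): (4, np.float64(0.034)), (600, 160): (7, np.float64(0.054)), (600, 120): (8, np.float64(0.05)), (600, 80): (5, np.float64(0.052)), (600, -80): (3, np.float64(0.04)), (600, -120): (2, np.float64(0.034)), (600, 0): (2, np.float64(0.035)), (600, -40): (2, np.float64(0.033))}
t 13.8 bed [-114.6795  142.4425] z 174.6363308665052 F [ 0.0581 -1.0114 -0.2711] w -0.00047409078467735796 shift mm [-143.9524  205.5929   44.8104] twist 0.4013110814094034
```

Request:
drive_tool(
  plan=[
    {"tx":-0.05,"ty":0,"tz":0,"twist":0},
    {"tx":-0.1,"ty":0.01,"tz":0,"twist":0},
    {"tx":-0.144,"ty":0.04,"tz":0,"twist":0},
    {"tx":-0.144,"ty":0.085,"tz":0,"twist":0},
    {"tx":-0.144,"ty":0.13,"tz":0,"twist":0},
    {"tx":-0.144,"ty":0.175,"tz":0,"twist":0},
    {"tx":-0.144,"ty":0.205,"tz":0,"twist":0},
    {"tx":-0.144,"ty":0.205,"tz":0.02,"twist":0},
  ],
)

```text
clock: 14.6
ee_pos: [0.6839, 0.1079, 0.1552]
eef_rot: [2.27, 2.166, 0.007]
force: [-0.8, -0.3, -0.4]
gripper_width: -0.0001
grasp_force: 0.0
```

```bash
python3 -c "
from h import *
to(90,0,68)"
```

```text
t 14.6 bed [96.3647 -6.4941] z 155.23056484875488 F [-0.8299 -0.3226 -0.3964] w -9.820496728622884e-05 shift mm [ 6.4669 -6.8807 87.1934] twist 0.059420080642155426
```

Request:
drive_tool(
  plan=[
    {"tx":0.003,"ty":-0.003,"tz":0.04,"twist":0},
    {"tx":0.003,"ty":-0.003,"tz":0.075,"twist":0},
    {"tx":0.003,"ty":-0.003,"tz":0.086,"twist":0},
    {"tx":0.003,"ty":-0.003,"tz":0.086,"twist":0},
    {"tx":0.003,"ty":-0.003,"tz":0.086,"twist":0},
  ],
)

```text
clock: 15.1
ee_pos: [0.6779, 0.1121, 0.0696]
eef_rot: [2.271, 2.169, 0.002]
force: [-0.2, -0.5, 0.4]
gripper_width: -0.0001
grasp_force: 0.0
```

```bash
python3 -c "
from h import *
to(22,0,68)"
```

```text
t 15.1 bed [90.1615 -2.5442] z 69.62031103751018 F [-0.2023 -0.4589  0.4493] w -7.39828024708145e-05 shift mm [  2.6884 -68.159    1.4889] twist 0.12156426000791498
```

Request:
drive_tool(
  plan=[
    {"tx":0.002,"ty":-0.012,"tz":0,"twist":0},
    {"tx":0.002,"ty":-0.02,"tz":0,"twist":0},
    {"tx":0.002,"ty":-0.027,"tz":0,"twist":0},
    {"tx":0.002,"ty":-0.034,"tz":0,"twist":0},
    {"tx":0.002,"ty":-0.041,"tz":0,"twist":0},
    {"tx":0.002,"ty":-0.048,"tz":0,"twist":0},
    {"tx":0.002,"ty":-0.055,"tz":0,"twist":0},
    {"tx":0.002,"ty":-0.06,"tz":0,"twist":0},
  ],
)

```text
clock: 15.9
ee_pos: [0.6165, 0.1172, 0.068]
eef_rot: [-2.271, -2.17, 0.001]
force: [-0.3, -0.3, -0.6]
gripper_width: 0.0003
grasp_force: 0.1
```

Request:
drive_tool(
  plan=[
    {"tx":0,"ty":-0.005,"tz":0,"twist":0},
    {"tx":0,"ty":-0.01,"tz":0,"twist":0},
    {"tx":0,"ty":-0.013,"tz":0,"twist":0},
    {"tx":0,"ty":-0.013,"tz":0,"twist":0},
    {"tx":0,"ty":-0.013,"tz":0,"twist":0},
  ],
)

```text
clock: 16.4
ee_pos: [0.6045, 0.1177, 0.0682]
eef_rot: [2.272, 2.17, 0.0]
force: [-0.6, 0.1, -0.8]
gripper_width: 0.0001
grasp_force: 0.0
```

```bash
python3 -c "
from h import *
to(90,0,160)
b,e=camera('side')
cv2.imwrite('pics/m9.png',cv2.resize(b[155:225,320:400],(640,560),interpolation=2))"
```

```text
t 16.4 bed [16.5629 -0.4786] z 68.21317791168477 F [-0.5959  0.0541 -0.7999] w 8.65826660965652e-05 shift mm [  0.3153  73.4576 -91.7711] twist 0.1341023539862647
```

View pics/m9.png

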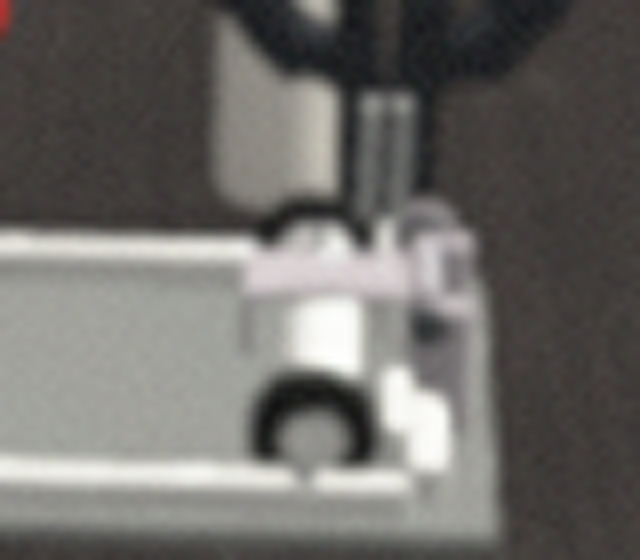

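The flap (245–415, 275) now lies level over the tube with its lip hanging in front at (248,330), and the rings are still at the stops. I'll withdraw straight up and check from above.

Request:
drive_tool(
  plan=[
    {"tx":0,"ty":0,"tz":-0.04,"twist":0},
    {"tx":0,"ty":0,"tz":-0.085,"twist":0},
    {"tx":0,"ty":-0.04,"tz":-0.11,"twist":0},
    {"tx":0,"ty":-0.085,"tz":-0.11,"twist":0},
    {"tx":0.04,"ty":-0.13,"tz":-0.11,"twist":0},
    {"tx":0.085,"ty":-0.13,"tz":-0.11,"twist":0},
    {"tx":0.13,"ty":-0.13,"tz":-0.11,"twist":0},
    {"tx":0.15,"ty":-0.13,"tz":-0.11,"twist":0},
  ],
)

```text
clock: 17.25
ee_pos: [0.4811, 0.2768, 0.1786]
eef_rot: [2.269, 2.172, 0.002]
force: [-0.1, -0.9, -0.7]
gripper_width: 0.0
grasp_force: 0.0
```

```bash
python3 -c "
from h import *
to(90,0,160)
a,d=camera('top');b,e=camera('side')
cv2.imwrite('pics/m10.png',np.hstack([cv2.resize(a[140:190,262:312],(400,400),interpolation=2),cv2.resize(b[165:215,330:380],(400,400),interpolation=2)]))"
```

```text
t 17.25 bed [-114.3134  152.4413] z 178.59577926454972 F [-0.1251 -0.9218 -0.7306] w 1.279862315348205e-05 shift mm [-153.3696  203.6087   18.6914] twist 0.2554281812832073
```

View pics/m10.png

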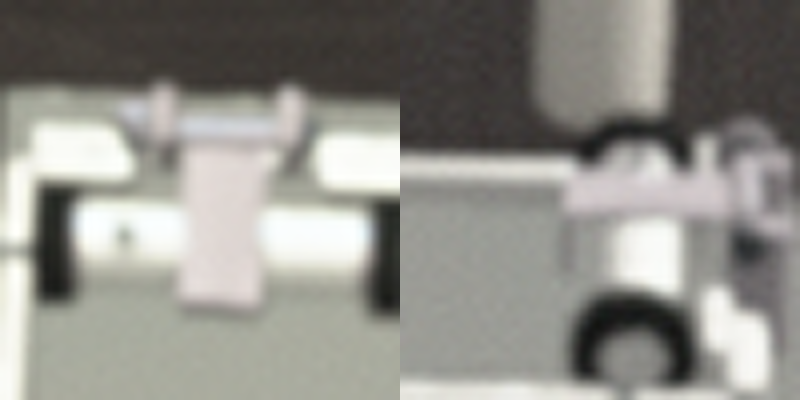

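The keeper is shut level over the tube, the neck mouth is still on top at (124,236), the rings are at the stops and the gripper is clear.

```bash
python3 -c "
from h import *
print(order.job_done())"
```

```text
the job is handed in; nothing more can be done
None
```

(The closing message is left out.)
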